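# Ballast the domed stand and balance the watch on it

## Robot

A 6-joint arm with a two-finger parallel gripper is mounted at the origin on the work surface. World frame = base frame: x ahead of the robot, y to its left, z up, the work surface at z = 0. Lengths are in m, angles in rad, forces in N, time in s.
With the tool pointing down it reaches from about 0.25 to 0.85 m from the base axis. Payload 12.5 kg.
Tool frame: the origin (TCP) lies midway between the tips of the shut fingers; the grasp point (between the pads) lies 19 mm behind it; z points along the fingers, y is the line along which they close (so a half turn about z gives the same grasp; the last joint's range is limited). The gripper opens to 93 mm and grips with 3 to 60 N. Pads are 15 mm wide; open, the fingers measure 128 mm over their backs; the gripper's body (75 mm by 188 mm) begins 65 mm behind the grasp point.
Start: joints at [1.103, 0.351, 1.652, -0, 1.139, -0.085], TCP at [0.205, 0.51, 0.219] pointing down, gripper open.
Joint ranges: [-2.75, 2.75], [-0.79, 2.1], [0.01, 2.65], [-1.57, 4.71], [0.07, 3.14], [-2.87, 2.87]. Speed limits (rad/s): [2.22, 2.22, 2.79, 3.14, 3.14, 3.14].

## Interface

Orientations are given as a unit quaternion [x, y, z, w].
In Python, from rig import manip, optics, look_for gives the robot as it stands. The module is installed in compiled form; this text tells all that it offers.
- The arm moves only by the tool move_arm, never from a script. Its argument "deltas" is a list that holds one entry, the list of rows, each a list of 5 numbers: the shift along the world's x, y, z in units of 0.2 m (1.0 is 0.2 m), then the turn about the world's z in units of 2 rad (1.0 is 2 rad), then the closure, from -1 (fully open) to 1 (shut), so that 0 is half open. In form: [[[tx, ty, tz, spin, jaw], ...]]. A call has 1 to 12 rows; each row is the pose to reach, as a shift and turn from the pose commanded when the call began; what a row does not reach only later rows make up. A row lasts 1/10 s, in which the tool goes at most 50 mm and 8.59 degrees, less where a joint would pass 70% of its speed; a pose out of reach is approached as far as the arm can. A call with a number of a shift or a turn outside -1 to 1 is refused whole. A call with a gripper value outside its range is refused whole. The fingers move at their own pace and stop on an object; "grip_force" is the grip in N (left out, the last holds). Time passes only in rows, so rows that repeat a pose let the fingers close. It gives the time, the measured TCP pose, the force, the opening and the grip force at its end, in the units of the state.
- manip.get_obs(): the state, without advancing time (a new reading comes with each control period).
- optics.camera(name): name is "scene" or "top"; returns a dict with "frame" (384x512x3 uint8, red, green, blue), "fx", "fy", "cx", "cy" (pixels), "extrinsics" (4x4, takes a point from camera to world coordinates). Camera axes: x right, y up, looking along -z (the intrinsics and any distortion apply to the point x, -y, -z); pixel columns grow to the right and rows downward; lengths in m; the calibration is good to about 2 mm. A picture is of the moment at which its call begins. There is no depth.
- manip.hand_in(): hands the job in; it is judged then, once.
Trained networks look in a picture, given as the dict that the camera call returned (one of the last four; its "shot" number tells which), for a name from the list of things; names that differ only in an ending like _2 or _b are one class to them, and where a whole thing is asked for, a point or a joint stands for the part that bears it (a point fixed in the world has none). Each returns a list of dicts, best first, with "p" (0 to 1); they miss things now and then, are a little off and sometimes report something else, mostly with a low value. They report only what shows in the picture. A call takes as long as a camera call. They do not tell look-alikes from the thing itself.
- look_for(picture, target): "point" ([column, row] as shares, 0 to 1, of the picture: columns of its width, rows of its height, amid what is visible of it).
The state is a dict: "clock": time; "joints": joint angles; "dq": joint speeds; "joint_efforts": joint torques, N m; "eef_pos": TCP position; "orientation": TCP orientation; "force": force on the tool from outside, world axes, zero at the start; "moment": the same for the moment, N m; "finger_gap": finger opening in m; "gripper_force": force on a finger pad.
Only numpy, scipy, OpenCV 4.12 (cv2) and the standard library are available. Lean on these libraries where they do the work, as an engineer would, in place of code of your own. Each camera call takes 0.05 s, during which the arm holds its last target. There are 200 camera calls.

## Task

Get the domed inspection stand ready: slide the wide brass ballast collar down its stem until it lies fully home on the foot, then the narrower steel collar down on top of it. After that set the watch head gently down, dial up, so that it balances level and still on the centre of the green dome. Never drop the watch, keep the stand upright and where it stands, and leave the loupe, the pots, the jar and the screwdriver alone.

Things in the scene. Friction and masses are not known exactly. Their poses are not given: they have to be found in the camera images.
- stand: loose upright stand, 0.47 kg: dark steel foot disc 90 mm in diameter, 8 mm thick; aluminium stem 30 mm in diameter on its centre; shallow green dome on top. Total height 67 mm: the stem ends at 61.5 mm, the dome rises 5.5 mm more (radius of curvature 40 mm at the top). Origin: centre of the underside of the foot, z up
- dome_top (a point): highest point of the green dome, on the stem's axis, 67 mm above the stand's origin
- wide_collar: loose brass ring lying flat, outer diameter 66 mm, bore 35 mm, height 14 mm, about 0.26 kg. Origin: centre of its underside, z along the bore; it is home when its underside is on the foot, 8 mm above the stand's origin
- narrow_collar: loose steel ring lying flat, outer diameter 50 mm, bore 35 mm, height 14 mm, about 0.10 kg. Origin: centre of its underside, z along the bore; it is home when lying on the wide collar, its underside 22 mm above the stand's origin
- watch: loose steel watch head, no strap, lying dial up: flat-bottomed round case 40 mm in diameter, 9.5 mm thick, blue dial, white hands. At +y and -y are solid end pieces 20 mm wide, 1 to 8 mm above the underside, outer flat faces 50 mm apart: good to grip. A 5 mm crown reaches 24 mm out at +x. About 0.085 kg. Origin: centre of the underside, z out of the dial; centre of mass on the axis
- loupe: bystander: green eye loupe standing upright, 36 mm in diameter at its foot, 36 mm high; origin at the centre of its underside
- red_pot: bystander: black oil pot with a red lid, 27 mm in diameter, 19 mm high; origin at the centre of its underside
- yellow_pot: bystander: black oil pot with a yellow lid, 27 mm in diameter, 19 mm high; origin at the centre of its underside
- parts_jar: bystander: glass jar with a steel cap, 56 mm in diameter, 45 mm high; origin at the centre of its underside
- screwdriver: bystander: screwdriver lying on the table, 150 mm long along its x axis
There are look-alikes about, which are no part of the job. Leave any red look-alike of the narrow_collar alone.

How it is judged:
On the way, in this order (a step that is already met when the one before it is completed fails the run):
1. the wide brass collar lies fully home on the stand's foot (horizontal distance between wide_collar and stand below 0.006 m and z of wide_collar in the frame of stand between 0.004 and 0.011 m), for 0.2 s.
2. the steel collar lies fully home on the brass one (all of step 1 and horizontal distance between narrow_collar and stand below 0.006 m and z of narrow_collar in the frame of stand between 0.018 and 0.0255 m), for 0.2 s.
At the end, for the whole second after the job is handed in: Both collars are on the stem, brass on the foot and steel on the brass, each fully home within 3.5 mm; the watch head rests on the green dome, dial up, its centre within 7 mm of the top, tilted less than 0.15 rad and at rest; the stand is upright (0.05 rad) and within 30 mm of where it started (all of step 2 and horizontal distance between watch and dome_top below 0.007 m and z of watch in the frame of stand between 0.063 and 0.071 m and angle between watch's own z axis and vertical below 0.15 rad and linear speed of watch below 0.02 m/s and angular speed of watch below 0.3 rad/s and contact force between watch and stand above 0.2 N and angle between stand's own z axis and vertical below 0.05 rad and distance of stand from where it was at the start of the episode below 0.03 m); the robot touches nothing.
It fails at once if the watch is dropped or knocked: moving faster than 0.5 m/s while not held (linear speed of watch above 0.5 m/s and contact force between watch and the fingers below 0.05 N).
It fails at once if the stand is tipped by more than 0.25 rad (angle between stand's own z axis and vertical above 0.25 rad).
It fails at once if the loupe, a pot, the jar or the screwdriver is moved by more than 20 mm (distance of any of loupe, red_pot, yellow_pot, parts_jar, screwdriver from where it was at the start of the episode above 0.02 m).
It also fails if it takes over 67 s, if anything falls off the work surface, if the arm or the gripper's body presses on something with over 40 N, if the wrist force passes 120 N, or if a joint passes its speed limit or range.

## Working session

There is one attempt and no reset: what is moved stays moved. The work goes in short steps, Python scripts to look and compute and a tool call to move; the robot and the scene stay as the last step left them, time stands still between calls to the robot, and variables do not carry over. Pictures are saved under pics/ and viewed, at most 10 in all, crops included, and the job is handed in when it is done.

Besides the shell and the picture viewer there is one more tool, called after "Call:" as name(argument=value, ...), one argument or row to a line, values as JSON. move_arm: Moves the arm, as the interface text tells. Its arguments: {"type":"object","properties":{"deltas":{"type":"array"},"grip_force":{"type":"number"}},"required":["deltas"]}

```bash
mkdir -p pics; cat > h.py <<'E'
import numpy as np, cv2
from rig import manip, optics, look_for
def ray(c,u,v):
    E=np.array(c["extrinsics"]); d=E[:3,:3]@np.array([(u-c["cx"])/c["fx"],-(v-c["cy"])/c["fy"],-1.0])
    return E[:3,3],d
def at(c,u,v,z):
    o,d=ray(c,u,v); return o+d*(z-o[2])/d[2]
def proj(c,p):
    E=np.array(c["extrinsics"]); q=E[:3,:3].T@(np.array(p)-E[:3,3])
    return np.array([c["cx"]+c["fx"]*q[0]/-q[2], c["cy"]-c["fy"]*q[1]/-q[2]])
def save(c,n): cv2.imwrite("pics/"+n,c["frame"][:,:,::-1])
E
python3 - <<'E'
from h import *
np.set_printoptions(precision=4,suppress=True)
H=dict(stand=.06,wide_collar=.014,narrow_collar=.014,watch=.0095,loupe=.03,red_pot=.019,yellow_pot=.019,parts_jar=.045,screwdriver=.01)
ims=[]
for n in("top","scene"):
    c=optics.camera(n); save(c,n+"0.png"); ims.append(c["frame"])
    print(n,[k for k in c if k!="frame"],c["fx"],c["cx"],c["cy"],np.array(c["extrinsics"]).tolist())
    for t,z in H.items():
        for r in look_for(c,t)[:3]:
            u,v=r["point"][0]*512,r["point"][1]*384
            print(n,t,round(r["p"],2),round(u),round(v),at(c,u,v,z)[:2])
o=np.vstack(ims)[:,:,::-1]; cv2.imwrite("pics/both.png",np.hstack(ims)[:,:,::-1])
print(manip.get_obs())
E
```

```text
top ['fx', 'fy', 'cx', 'cy', 'extrinsics', 'shot'] 484.9277248489892 246.43091059829567 186.86707544522315 [[-0.0184748282363451, 0.9845574305826377, -0.17408430890276144, 0.3032268382596027], [-0.9997019656107955, -0.015411315210193474, 0.01893333878120997, -0.0342225491740962], [0.01595809122512953, 0.17438221597401093, 0.9845487200115817, 1.157165030189308], [0.0, 0.0, 0.0, 1.0]]
top stand 0.82 248 179 [ 0.5151 -0.0581]
top wide_collar 0.62 137 139 [0.6265 0.2065]
top narrow_collar 0.47 320 239 [ 0.3782 -0.2267]
top narrow_collar 0.45 326 195 [ 0.4821 -0.2472]
top narrow_collar 0.45 248 178 [ 0.5271 -0.0611]
top watch 0.79 133 218 [0.436  0.2139]
top loupe 0.77 301 121 [ 0.663  -0.1914]
top red_pot 0.44 103 171 [0.5472 0.2843]
top red_pot 0.26 249 178 [ 0.5247 -0.0621]
top yellow_pot 0.64 330 164 [ 0.5565 -0.2595]
top parts_jar 0.7 390 232 [ 0.3894 -0.3845]
top screwdriver 0.89 226 228 [ 0.408  -0.0051]
scene ['fx', 'fy', 'cx', 'cy', 'extrinsics', 'shot'] 400.18886289993486 258.39064358457404 192.36765260891167 [[0.6767822883543329, -0.39672759300700783, 0.6201394610220661, 1.0448
[... 553 characters left out ...]
55 175 [0.554  0.2613]
scene yellow_pot 0.6 188 275 [ 0.5547 -0.2576]
scene parts_jar 0.83 83 262 [ 0.4179 -0.394 ]
scene parts_jar 0.59 242 191 [ 0.4392 -0.0254]
scene screwdriver 0.57 242 194 [0.4069 0.0025]
{'clock': 1.0, 'joints': array([ 1.1034,  0.3507,  1.6518,  0.    ,  1.1391, -0.0846]), 'dq': array([-0.0016,  0.0008, -0.0024, -0.0013, -0.0014,  0.0012]), 'joint_efforts': array([ -0.0002, -49.7256, -28.549 ,   0.0699,   0.0223,  -0.    ]), 'eef_pos': array([0.2054, 0.5102, 0.2186]), 'orientation': array([ 0.1902,  0.9817,  0.    , -0.    ]), 'force': array([0.0029, 0.6925, 0.6035]), 'moment': array([ 0.0287, -0.0156, -0.0224]), 'gripper_force': 0.0, 'finger_gap': 0.0928679252016259}
```

View pics/top0.png

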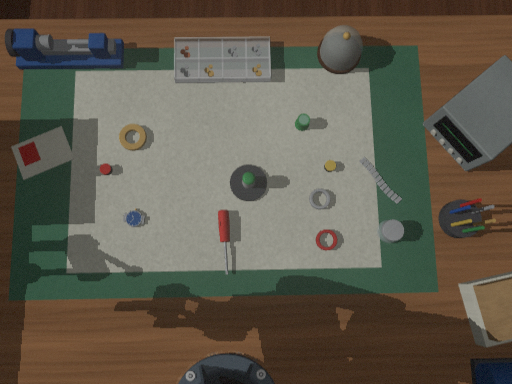

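View pics/scene0.png

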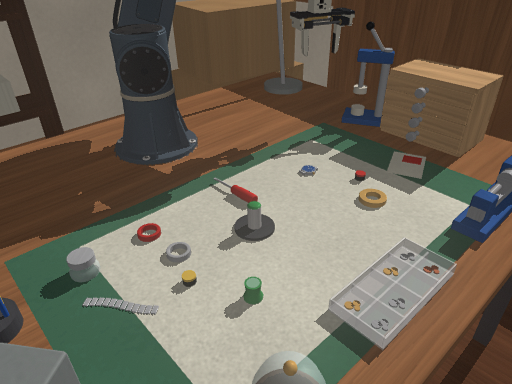

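The top picture shows the brass collar at about (133,137), the watch at (134,218), the stand at (248,181), the screwdriver at (225,235), the pots at (105,169) and (330,166), and the loupe at (302,122). The jar is at (391,231).

What could be mistaken for what:
- **Narrow collar:** grey steel ring at (320,199), which I choose. The red ring at (327,240) is the look-alike to avoid.
- **Wide collar:** only the brass ring at (133,137). The small brass parts in the tray at (210,70) are not it.
- **Watch:** only the blue dial at (134,218).

I'll check these in one crop and measure them by silhouette.

```bash
cat >> h.py <<'E'
from scipy.optimize import least_squares
def ring(r,z0,z1,n=60):
    a=np.linspace(0,2*np.pi,n,endpoint=False); return np.vstack([np.c_[r*np.cos(a),r*np.sin(a),0*a+z] for z in(z0,z1)])
def hullc(p):
    m=cv2.moments(cv2.convexHull(np.float32(p))); return np.array([m["m10"],m["m01"]])/m["m00"],m["m00"]
def blob(mask,near,rad):
    m=np.zeros(mask.shape,np.uint8); cv2.circle(m,tuple(int(round(x)) for x in near),rad,1,-1); m=(mask&(m>0)).astype(np.uint8)
    n,l,s,c=cv2.connectedComponentsWithStats(m,connectivity=8)
    k=1+np.argmax(s[1:,4]); ys,xs=np.nonzero(l==k); return np.c_[xs,ys]
def corners(p):  # pixel area hull
    return np.vstack([p+d for d in([-.5,-.5],[.5,-.5],[.5,.5],[-.5,.5])])
def solve(c,pix,model,xy0):
    t,A=hullc(corners(pix))
    f=lambda xy:hullc([proj(c,p+np.array([xy[0],xy[1],0])) for p in model])[0]-t
    s=least_squares(f,xy0,diff_step=1e-3); Am=hullc([proj(c,p+np.array([*s.x,0])) for p in model])[1]
    return s.x,A/Am
def masks(c):
    hsv=cv2.cvtColor(c["frame"],cv2.COLOR_RGB2HSV).astype(int); h,s,v=hsv[...,0],hsv[...,1],hsv[...,2]
    return dict(brass=(h>12)&(h<30)&(s>90)&(v>70),blue=(h>100)&(h<130)&(s>100),green=(h>40)&(h<80)&(s>100),hsv=hsv)
E
python3 - <<'E'
from h import *
np.set_printoptions(precision=4,suppress=True)
G=dict(wide=(.635,.204),watch=(.44,.21),steel=(.49,-.237),stand=(.516,-.06))
M=dict(wide=ring(.033,0,.014),watch=ring(.0165,.0095,.0096),stand=ring(.045,0,.008),dome=ring(.015,.0615,.064))
tiles=[]
for n in("top","scene"):
    c=optics.camera(n); m=masks(c); np.set_printoptions(suppress=True)
    for k,g in G.items():
        p=proj(c,[*g,.01 if k!="stand" else .03]); x,y=int(p[0])-30,int(p[1])-30
        tiles.append(cv2.resize(c["frame"][y:y+60,x:x+60],(190,190),interpolation=cv2.INTER_CUBIC))
    h,s,v=[m["hsv"][...,i] for i in range(3)]
    for k,mk,z,r in(("wide","brass",.01,25),("watch","blue",.0095,15)):
        pix=blob(m[mk],proj(c,[*G[k],z]),r); print(n,k,len(pix),solve(c,pix,M[k],G[k]))
    pix=blob(m["green"],proj(c,[*G["stand"],.063]),14); print(n,"dome",len(pix),solve(c,pix,M["dome"],G["stand"]))
    for vt in(70,90): 
        pix=blob((v<vt),proj(c,[*G["stand"],.004]),32); print(n,"foot",vt,len(pix),solve(c,pix,M["stand"],G["stand"]))
cv2.imwrite("pics/crop1.png",np.vstack([np.hstack(tiles[:4]),np.hstack(tiles[4:])])[:,:,::-1])
E
```

```text
top wide 387 (array([0.6358, 0.2204]), 0.9364710498564438)
top watch 118 (array([0.4354, 0.2131]), 1.0010268127271096)
top dome 89 (array([ 0.518 , -0.0581]), 0.7221775472212547)
top foot 70 635 (array([ 0.5171, -0.0612]), 0.9483485776259171)
top foot 90 943 (array([ 0.518 , -0.0614]), 1.020696770938023)
scene wide 384 (array([0.6338, 0.2228]), 0.9566202600774968)
scene watch 40 (array([0.4333, 0.2155]), 0.908268927604672)
scene dome 58 (array([ 0.5173, -0.0563]), 0.6398907990252547)
scene foot 70 185 (array([ 0.5287, -0.075 ]), 0.44253591348660526)
scene foot 90 656 (array([ 0.5174, -0.0598]), 0.9602247430556374)
```

View pics/crop1.png

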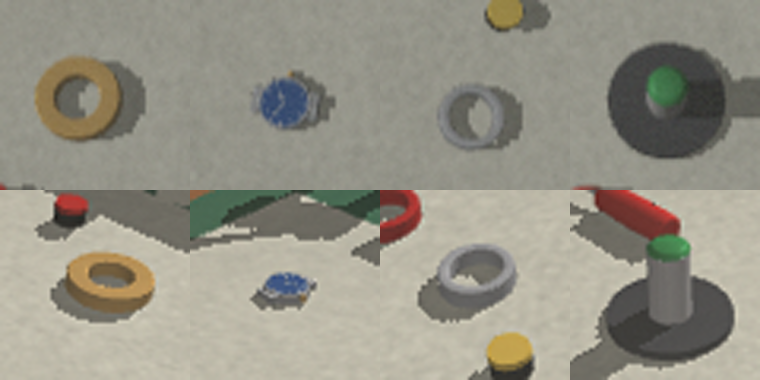

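The picks are confirmed: brass, watch, plain steel ring and stand all show in the tiles. Both cameras agree to about 2 mm. I'll touch-centre the stand first by closing gently on its stem along two axes, which gives its exact place in robot coordinates.

Call:
move_arm(
  deltas=[
    [[0.52, -0.95, 0, 0.19, -1], [0.52, -0.95, 0, 0.19, -1], [0.52, -0.95, 0, 0.19, -1], [0.52, -0.95, 0, 0.19, -1], [0.52, -0.95, 0, 0.19, -1], [0.52, -0.95, 0, 0.19, -1]],
  ],
  grip_force=3,
)

```text
clock: 1.7
eef_pos: [0.3105, 0.3183, 0.2189]
orientation: [0.003, 1.0, -0.0, 0.0]
force: [0.5, 0.7, 0.1]
finger_gap: 0.0928
gripper_force: 0.0
```

Call:
move_arm(
  deltas=[
    [[0.52, -0.95, 0, 0, -1], [0.52, -0.95, 0, 0, -1], [0.52, -0.95, 0, 0, -1], [0.52, -0.95, 0, 0, -1], [0.52, -0.95, 0, 0, -1], [0.52, -0.95, 0, 0, -1]],
  ],
)

```text
clock: 2.3
eef_pos: [0.4143, 0.1293, 0.2187]
orientation: [0.003, 1.0, 0.0, 0.0]
force: [-0.8, -0.0, -0.1]
finger_gap: 0.093
gripper_force: 0.0
```

Call:
move_arm(
  deltas=[
    [[0.52, -0.95, 0, 0, -1], [0.52, -0.95, 0, 0, -1], [0.52, -0.95, 0, 0, -1], [0.52, -0.95, 0, 0, -1], [0.52, -0.95, 0, 0, -1], [0.52, -0.95, 0, 0, -1], [0.52, -0.95, 0, 0, -1]],
  ],
)

```text
clock: 3.0
eef_pos: [0.5169, -0.058, 0.2184]
orientation: [0.001, 1.0, 0.0, -0.0]
force: [-0.6, 1.0, 0.6]
finger_gap: 0.0929
gripper_force: 0.0
```

Call:
move_arm(
  deltas=[
    [[0, -0.01, -0.3, 0, -1], [0, -0.01, -0.6, 0, -1], [0, -0.01, -0.8, 0, -1], [0, -0.01, -0.98, 0, -1], [0, -0.01, -0.98, 0, -1], [0, -0.01, -0.98, 0, -0.3], [0, -0.01, -0.98, 0, 0], [0, -0.01, -0.98, 0, 0.2], [0, -0.01, -0.98, 0, 0.3], [0, -0.01, -0.98, 0, 0.4], [0, -0.01, -0.98, 0, 0.5], [0, -0.01, -0.98, 0, 0.6]],
  ],
  grip_force=3,
)

```text
clock: 4.2
eef_pos: [0.5174, -0.0619, 0.0228]
orientation: [0.001, 1.0, -0.0, 0.0]
force: [-0.0, 1.0, -0.3]
finger_gap: 0.0416
gripper_force: 0.0
```

Call:
move_arm(
  deltas=[
    [[0, 0, 0, 0, 0.6], [0, 0, 0, 0, 0.6], [0, 0, 0, 0, 0.7], [0, 0, 0, 0, 0.7], [0, 0, 0, 0, 0.7], [0, 0, 0, 0, 0.7]],
  ],
)

```text
clock: 4.8
eef_pos: [0.5174, -0.0617, 0.0226]
orientation: [0.001, 1.0, 0.0, -0.0]
force: [-1.0, 4.6, 2.4]
finger_gap: 0.03
gripper_force: 3.0
```

Call:
move_arm(
  deltas=[
    [[0, 0, 0, 0, 0], [0, 0, 0, 0, 0], [0, 0, 0, 0, 0], [0, 0, 0, -0.785, 0], [0, 0, 0, -0.785, 0], [0, 0, 0, -0.785, 0], [0, 0, 0, -0.785, 0], [0, 0, 0, -0.785, 0], [0, 0, 0, -0.785, 0], [0, 0, 0, -0.785, 0], [0, 0, 0, -0.785, 0], [0, 0, 0, -0.785, 0]],
  ],
)

```text
clock: 6.0
eef_pos: [0.5174, -0.0619, 0.0226]
orientation: [0.628, 0.778, -0.0, 0.0]
force: [0.3, -0.1, 1.2]
finger_gap: 0.0465
gripper_force: 0.0
```

Call:
move_arm(
  deltas=[
    [[0, 0, 0, -0.065, 0], [0, 0, 0, -0.065, 0], [0, 0, 0, 0, 0.5], [0, 0, 0, 0, 0.6], [0, 0, 0, 0, 0.7], [0, 0, 0, 0, 0.7], [0, 0, 0, 0, 0.7], [0, 0, 0, 0, 0.7]],
  ],
)

```text
clock: 6.8
eef_pos: [0.5174, -0.0619, 0.0226]
orientation: [0.626, 0.78, -0.0, 0.0]
force: [0.6, -0.8, 0.0]
finger_gap: 0.0299
gripper_force: 3.0
```

Call:
move_arm(
  deltas=[
    [[0, 0, 0, 0, 0], [0, 0, 0, 0, -0.3], [0, 0, 0.2, 0, -0.5], [0, 0, 0.45, 0, -1], [0.1, 0.2, 0.6, 0, -1], [0.2, 0.4, 0.6, 0, -1], [0.29, 0.6, 0.6, 0, -1], [0.29, 0.7, 0.6, 0, -1], [0.29, 0.7, 0.6, 0, -1]],
  ],
)

```text
clock: 7.7
eef_pos: [0.5753, 0.0805, 0.1424]
orientation: [0.625, 0.781, 0.0, -0.0]
force: [-0.1, -0.1, -0.3]
finger_gap: 0.0924
gripper_force: 0.0
```

Call:
move_arm(
  deltas=[
    [[0.29, 0.2, 0, 0, -1], [0.298, 0.45, 0, 0, -1], [0.298, 0.7, 0, 0, -1], [0.298, 0.71, -0.2, 0, -1], [0.298, 0.71, -0.3, 0, -1], [0.298, 0.71, -0.3, 0, -1]],
  ],
)

```text
clock: 8.3
eef_pos: [0.6332, 0.2191, 0.0794]
orientation: [0.626, 0.78, -0.002, -0.002]
force: [0.5, -0.0, 0.5]
finger_gap: 0.0932
gripper_force: 0.0
```

```bash
python3 - <<'E'
from h import *
np.set_printoptions(precision=4,suppress=True)
o=manip.get_obs(); print(o["eef_pos"],o["clock"])
for n in("top","scene"):
    c=optics.camera(n); m=masks(c)
    pix=blob(m["green"],proj(c,[.5174,-.0619,.063]),14); print(n,"dome",solve(c,pix,ring(.015,.0615,.064),(.517,-.06)))
    f=c["frame"]; hsv=m["hsv"]; p=proj(c,[.49,-.237,.01]); 
    pix=blob(hsv[...,2]<90,proj(c,[.5174,-.0619,.004]),32); print("foot",solve(c,pix,ring(.045,0,.008),(.517,-.06)))
    x,y=int(p[0]),int(p[1]); 
    lab=cv2.cvtColor(f,cv2.COLOR_RGB2LAB).astype(int); pix=blob(lab[...,2]<130,p,22); print(n,"steel",len(pix),solve(c,pix,ring(.025,0,.014),(.49,-.237)))
    q=proj(c,[.4345,.2143,.0095]); x2,y2=int(q[0]),int(q[1])
    t=[cv2.resize(f[b-18:b+18,a-18:a+18],(360,360),interpolation=cv2.INTER_CUBIC) for a,b in((x,y+3),(x2,y2))]
    t=np.hstack(t); T=t if n=="top" else np.vstack([T,t]); print(n,"tile origins",x-18,y-15,x2-18,y2-18,"x10")
cv2.imwrite("pics/crop2.png",cv2.resize(T,(576,576))[:,:,::-1])
E
```

```text
[0.6332 0.2191 0.0794] 8.3
top dome (array([ 0.5184, -0.0614]), 0.8122131600593724)
foot (array([ 0.5186, -0.0638]), 0.998971813148678)
top steel 169 (array([ 0.4754, -0.231 ]), 0.9665560535417549)
top tile origins 303 177 114 200 x10
scene dome (array([ 0.5172, -0.0593]), 0.6954408098504408)
foot (array([ 0.5176, -0.062 ]), 0.9836899529573201)
scene steel 290 (array([ 0.474, -0.229]), 0.926593177536475)
scene tile origins 160 240 290 150 x10
```

View pics/crop2.png

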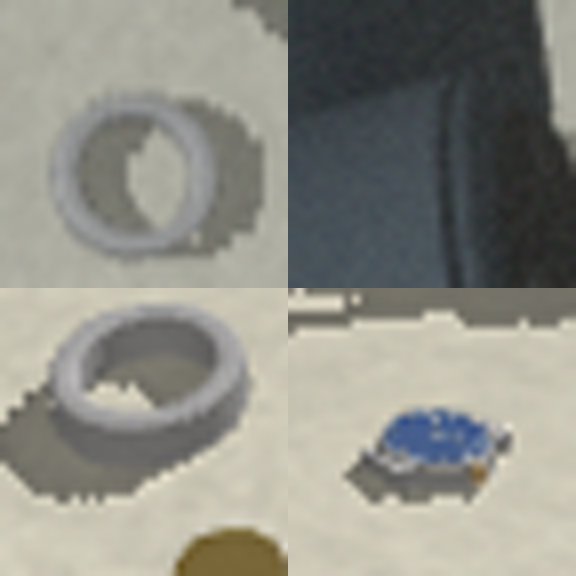

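The grey steel ring in the left tiles is the plain collar, at (0.4747,-0.230). The arm hides the watch in the top view. In the scene view its gold crown is at the lower right, toward +x. Foot measurements match the touched position to about 1 mm. Next I grip the brass collar and regrip it at 90° to centre it both ways.

Call:
move_arm(
  deltas=[
    [[0, 0.007, -0.2, 0, -1], [0, 0.007, -0.36, 0, -1], [0, 0.007, -0.36, 0, -1], [0, 0.007, -0.36, 0, -0.2], [0, 0.007, -0.36, 0, -0.2], [0, 0.007, -0.36, 0, 0.2], [0, 0.007, -0.36, 0, 0.2], [0, 0.007, -0.36, 0, 0.2], [0, 0.007, -0.36, 0, 0.2], [0, 0.007, -0.36, 0, 0.2]],
  ],
  grip_force=5,
)

```text
clock: 9.4
eef_pos: [0.6356, 0.2217, 0.0119]
orientation: [0.626, 0.78, 0.001, 0.0]
force: [-2.3, -0.3, 6.5]
finger_gap: 0.066
gripper_force: 5.0
```

Call:
move_arm(
  deltas=[
    [[0, 0, 0, 0, -1], [0, 0, 0, 0, -1], [0, 0, 0, 0, -1], [0, 0, 0, 0.785, -1], [0, 0, 0, 0.785, -1], [0, 0, 0, 0.785, -1], [0, 0, 0, 0.785, -1], [0, 0, 0, 0.785, -1], [0, 0, 0, 0.785, -1], [0, 0, 0, 0.785, -1], [0, 0, 0, 0.785, -1], [0, 0, 0, 0.785, -1]],
  ],
)

```text
clock: 10.6
eef_pos: [0.6349, 0.2216, 0.0105]
orientation: [-0.002, 1.0, -0.0, -0.0]
force: [0.4, -0.3, -0.4]
finger_gap: 0.0931
gripper_force: 0.0
```

Call:
move_arm(
  deltas=[
    [[0, 0, 0, 0.07, -1], [0, 0, 0, 0.07, -0.2], [0, 0, 0, 0.07, -0.2], [0, 0, 0, 0.07, 0.2], [0, 0, 0, 0.07, 0.2], [0, 0, 0, 0.07, 0.2], [0, 0, 0, 0.07, 0.2]],
  ],
  grip_force=5,
)

```text
clock: 11.3
eef_pos: [0.635, 0.2216, 0.0106]
orientation: [-0.068, 0.998, -0.0, -0.0]
force: [0.1, -0.6, 0.2]
finger_gap: 0.0656
gripper_force: 5.0
```

Call:
move_arm(
  deltas=[
    [[0, 0, 0, 0, -0.6], [0, 0, 0, 0, -0.6], [0, 0, -0.034, 0, -0.6], [0, 0, -0.034, 0, -0.6], [0, 0, -0.034, 0, 0.2], [0, 0, -0.034, 0, 0.2], [0, 0, -0.034, 0, 0.2], [0, 0, -0.034, 0, 0.2]],
  ],
  grip_force=20,
)

```text
clock: 12.1
eef_pos: [0.6349, 0.2215, 0.0037]
orientation: [-0.069, 0.998, -0.0, -0.0]
force: [0.6, -0.2, -2.9]
finger_gap: 0.0658
gripper_force: 20.0
```

Call:
move_arm(
  deltas=[
    [[0, 0, 0, 0, 0.2], [0, 0, 0.1, 0, 0.2], [0, 0, 0.3, 0, 0.2], [0, 0, 0.55, 0, 0.2], [0, 0, 0.55, 0, 0.2], [0, 0, 0.55, 0, 0.2]],
  ],
)

```text
clock: 12.7
eef_pos: [0.6354, 0.2217, 0.1148]
orientation: [-0.069, 0.998, 0.0, 0.001]
force: [-0.4, -0.5, -2.4]
finger_gap: 0.0658
gripper_force: 20.0
```

Call:
move_arm(
  deltas=[
    [[-0.15, -0.2, 0, 0, 0.2], [-0.3, -0.4, 0, 0, 0.2], [-0.45, -0.6, 0, 0, 0.2], [-0.588, -0.8, 0, 0, 0.2], [-0.588, -0.8, 0, 0, 0.2]],
  ],
)

```text
clock: 13.2
eef_pos: [0.5132, 0.0583, 0.112]
orientation: [-0.067, 0.998, -0.0, -0.003]
force: [0.3, 1.4, -1.7]
finger_gap: 0.0656
gripper_force: 20.0
```

Call:
move_arm(
  deltas=[
    [[0, -0.2, 0, 0, 0.2], [0, -0.4, 0, 0, 0.2], [0, -0.55, 0, 0, 0.2], [0, -0.617, 0, 0, 0.2], [0, -0.617, 0, 0, 0.2], [0, -0.617, 0, 0, 0.2], [0, -0.617, 0, 0, 0.2]],
  ],
)

```text
clock: 13.9
eef_pos: [0.5173, -0.0606, 0.1135]
orientation: [-0.069, 0.998, 0.0, -0.0]
force: [0.1, -0.0, -2.0]
finger_gap: 0.0655
gripper_force: 20.0
```

Call:
move_arm(
  deltas=[
    [[0, -0.007, -0.1, 0, 0.2], [0, -0.007, -0.18, 0, 0.2], [0, -0.007, -0.18, 0, 0.2], [0, -0.007, -0.18, 0, 0.2], [0, -0.007, -0.18, 0, 0.2]],
  ],
)

```text
clock: 14.4
eef_pos: [0.5179, -0.0629, 0.0787]
orientation: [-0.069, 0.998, -0.0, 0.001]
force: [0.4, -0.3, -1.6]
finger_gap: 0.0655
gripper_force: 20.0
```

```bash
python3 - <<'E'
from h import *
T=[]
np.set_printoptions(precision=4,suppress=True)
for n in("scene","top"):
    c=optics.camera(n); p=proj(c,[.5174,-.0619,.05]); x,y=int(p[0]),int(p[1]); m=masks(c)
    T.append(cv2.resize(c["frame"][y-40:y+40,x-40:x+40],(400,400),interpolation=cv2.INTER_CUBIC))
    print(manip.get_obs()["eef_pos"])
    pix=blob(m["green"],proj(c,[.5174,-.0619,.064]),12); print(n,len(pix),hullc(corners(pix))[0],proj(c,[.5174,-.0619,.0645]))
    pix=blob(m["hsv"][...,2]<90,proj(c,[.5174,-.0619,.004]),32); print("foot",solve(c,pix,ring(.045,0,.008),(.517,-.06)))
cv2.imwrite("pics/over.png",np.hstack(T)[:,:,::-1])
E
```

```text
[ 0.5179 -0.063   0.0787]Traceback (most recent call last):
  File "<stdin>", line 8, in <module>
  File "h.py", line 20, in blob
    k=1+np.argmax(s[1:,4]); ys,xs=np.nonzero(l==k); return np.c_[xs,ys]
        ~~~~~~~~~^^^^^^^^^
    return _wrapfunc(a, 'argmax', axis=axis, out=out, **kwds)
    return bound(*args, **kwds)
ValueError: attempt to get argmax of an empty sequence
```

Call:
move_arm(
  deltas=[
    [[-0.003, 0.005, -0.02, 0, 0.2], [-0.003, 0.005, -0.04, 0, 0.2], [-0.003, 0.005, -0.06, 0, 0.2], [-0.003, 0.005, -0.08, 0, 0.2], [-0.003, 0.005, -0.1, 0, 0.2], [-0.003, 0.005, -0.1, 0, 0.2]],
  ],
)

```text
clock: 15.05
eef_pos: [0.5165, -0.0622, 0.0572]
orientation: [-0.069, 0.998, 0.0, -0.0]
force: [0.4, 1.0, -2.3]
finger_gap: 0.0656
gripper_force: 20.0
```

Call:
move_arm(
  deltas=[
    [[0.003, 0.001, -0.05, 0, 0.2], [0.003, 0.001, -0.1, 0, 0.2], [0.003, 0.001, -0.15, 0, 0.2], [0.003, 0.001, -0.19, 0, 0.2], [0.003, 0.001, -0.21, 0, 0.2], [0.003, 0.001, -0.22, 0, 0.2], [0.003, 0.001, -0.22, 0, 0.2]],
  ],
)

```text
clock: 15.75
eef_pos: [0.5174, -0.062, 0.0137]
orientation: [-0.069, 0.998, 0.0, -0.0]
force: [0.2, 0.4, -2.0]
finger_gap: 0.0656
gripper_force: 20.0
```

Call:
move_arm(
  deltas=[
    [[0, 0, -0.008, 0, 0.2], [0, 0, -0.008, 0, 0], [0, 0, -0.008, 0, -0.6], [0, 0, -0.008, 0, -1], [0, 0, -0.008, 0, -1], [0, 0, 0.1, 0, -1], [0, 0, 0.3, 0, -1], [0, 0, 0.5, 0, -1], [0, -0.2, 0.5, 0, -1], [-0.1, -0.45, 0.5, 0, -1], [-0.2, -0.8, 0.5, 0, -1], [-0.2, -0.8, 0.5, 0, -1]],
  ],
)

```text
clock: 16.95
eef_pos: [0.4764, -0.2249, 0.1142]
orientation: [-0.068, 0.998, -0.0, 0.0]
force: [0.4, 0.4, 0.6]
finger_gap: 0.0932
gripper_force: 0.0
```

```bash
python3 - <<'E'
from h import *
T=[]
np.set_printoptions(precision=4,suppress=True)
o=manip.get_obs(); print(o["eef_pos"],o["clock"])
for n in("scene","top"):
    c=optics.camera(n); p=proj(c,[.5174,-.0619,.03]); x,y=int(p[0]),int(p[1]); m=masks(c)
    T.append(cv2.resize(c["frame"][y-32:y+32,x-32:x+32],(384,384),interpolation=cv2.INTER_CUBIC))
    try:
        pix=blob(m["brass"],proj(c,[.5174,-.0619,.015]),26); print(n,len(pix),solve(c,pix,ring(.033,.008,.022),(.517,-.06)))
    except Exception as e: print(e)
cv2.imwrite("pics/wide_on.png",np.hstack(T)[:,:,::-1])
E
```

```text
[ 0.4764 -0.2249  0.1142] 16.95
scene 376 (array([ 0.5187, -0.0619]), 0.9465507597800523)
top 390 (array([ 0.5192, -0.063 ]), 0.9941869252784977)
```

View pics/wide_on.png

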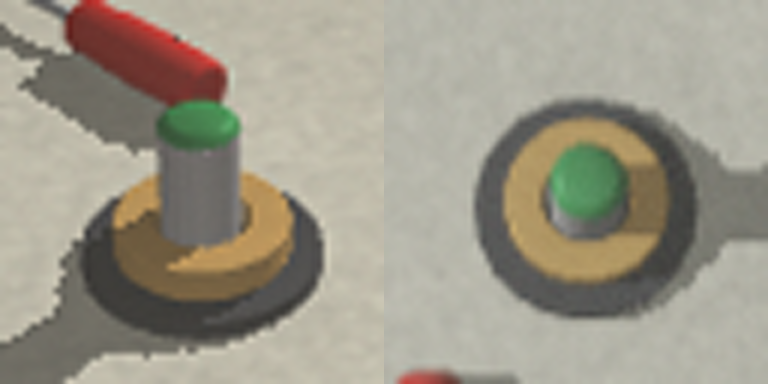

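Brass ring lies flat on the foot, concentric with the stem (left tile around (203,230), right tile (587,200)). Next is the steel collar.

Call:
move_arm(
  deltas=[
    [[-0.006, -0.02, -0.2, 0, -1], [-0.006, -0.02, -0.4, 0, -1], [-0.006, -0.02, -0.5, 0, -0.5], [-0.006, -0.02, -0.548, 0, -0.5], [-0.006, -0.02, -0.548, 0, -0.3], [-0.006, -0.02, -0.548, 0, 0], [-0.006, -0.02, -0.548, 0, 0.4], [-0.006, -0.02, -0.548, 0, 0.4], [-0.006, -0.02, -0.548, 0, 0.4], [-0.006, -0.02, -0.548, 0, 0.4], [-0.006, -0.02, -0.548, 0, 0.4]],
  ],
  grip_force=3,
)

```text
clock: 18.15
eef_pos: [0.4767, -0.2263, 0.0047]
orientation: [-0.069, 0.998, -0.0, 0.001]
force: [1.2, -2.0, 3.6]
finger_gap: 0.0512
gripper_force: 3.0
```

Call:
move_arm(
  deltas=[
    [[0, 0, 0, 0, -0.4], [0, 0, 0, 0, -0.4], [0, 0, 0, -0.785, -0.4], [0, 0, 0, -0.785, -0.4], [0, 0, 0, -0.785, -0.4], [0, 0, 0, -0.785, -0.4], [0, 0, 0, -0.785, -0.4], [0, 0, 0, -0.785, -0.4], [0, 0, 0, -0.785, -0.4], [0, 0, 0, -0.785, -0.4], [0, 0, 0, -0.785, -0.4], [0, 0, 0, -0.785, -0.4]],
  ],
)

```text
clock: 19.35
eef_pos: [0.4758, -0.2258, 0.0038]
orientation: [0.632, 0.775, -0.0, -0.001]
force: [0.4, -0.2, 0.3]
finger_gap: 0.0652
gripper_force: 0.0
```

Call:
move_arm(
  deltas=[
    [[0, 0, 0, -0.06, -0.4], [0, 0, 0, -0.06, 0], [0, 0, 0, -0.06, 0.4], [0, 0, 0, -0.06, 0.4], [0, 0, 0, -0.06, 0.4], [0, 0, 0, -0.06, 0.4], [0, 0, 0, -0.06, 0.4]],
  ],
)

```text
clock: 20.05
eef_pos: [0.4761, -0.226, 0.0042]
orientation: [0.675, 0.738, -0.0, -0.0]
force: [0.4, -0.6, -1.1]
finger_gap: 0.0487
gripper_force: 3.0
```

```bash
python3 - <<'E'
from h import *
T=[]
np.set_printoptions(precision=4,suppress=True)
for n in("scene","top"):
    c=optics.camera(n); o=manip.get_obs(); print(o["eef_pos"],o["finger_gap"],o["gripper_force"]); e=o["eef_pos"]; p=proj(c,[e[0],e[1],.01]); x,y=int(p[0]),int(p[1])
    T.append(cv2.resize(c["frame"][y-32:y+32,x-32:x+32],(384,384),interpolation=cv2.INTER_CUBIC))
cv2.imwrite("pics/steel_g.png",np.hstack(T)[:,:,::-1])
E
```

```text
[ 0.4762 -0.226   0.0042] 0.049097935415396074 2.997524802776752
[ 0.4762 -0.226   0.0042] 0.048758682357276324 2.997554063258576
```

View pics/steel_g.png

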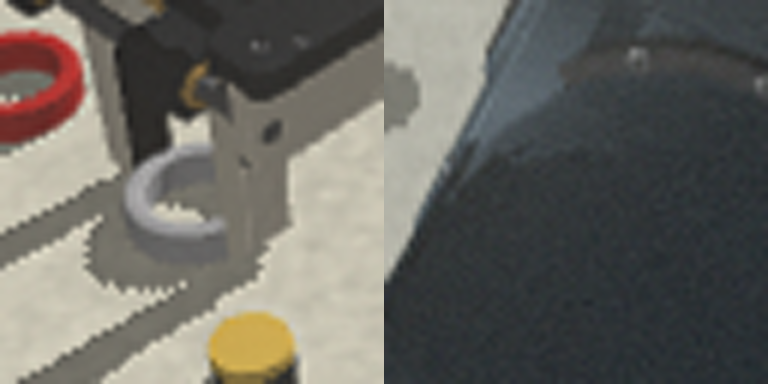

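```bash
python3 - <<'E'
from h import *
c=optics.camera("scene"); e=manip.get_obs()["eef_pos"]; p=proj(c,[e[0],e[1],.01]); x,y=int(p[0]),int(p[1])
for dy in(0,-.004,-.008,-.012):
    q=np.array([(proj(c,r+np.array([e[0],e[1]+dy,0]))-[x-32,y-32])*6 for r in ring(.025,0,.014)])
    t=q[60:]; print(dy,"left top rim",t[:,0].min().round(),"upper",t[:,1].min().round(),"lowest overall",q[:,1].max().round(), "right",q[:,0].max().round())
E
```

```text
0 left top rim 120.0 upper 136.0 lowest overall 265.0 right 274.0
-0.004 left top rim 110.0 upper 141.0 lowest overall 271.0 right 264.0
-0.008 left top rim 100.0 upper 146.0 lowest overall 277.0 right 254.0
-0.012 left top rim 89.0 upper 151.0 lowest overall 283.0 right 244.0
```

The ring's left edge is at 125 and its top edge at about 140. The model centred on the TCP predicts 120 and 136, so it is centred in the gripper. I'll grip firmer and lift.

Call:
move_arm(
  deltas=[
    [[0, 0, 0, 0, 0.5], [0, 0, 0, 0, 0.5], [0, 0, 0, 0, 0.5], [0, 0, 0.1, 0, 0.5], [0, 0, 0.3, 0, 0.5], [0, 0, 0.55, 0, 0.5], [0.05, 0.2, 0.55, 0, 0.5], [0.1, 0.4, 0.55, 0, 0.5], [0.16, 0.6, 0.55, 0, 0.5], [0.206, 0.821, 0.55, 0, 0.5], [0.206, 0.821, 0.55, 0, 0.5], [0.206, 0.821, 0.55, 0, 0.5]],
  ],
  grip_force=12,
)

```text
clock: 21.4
eef_pos: [0.5174, -0.0612, 0.1142]
orientation: [0.675, 0.738, -0.0, 0.0]
force: [-0.9, -0.4, -0.9]
finger_gap: 0.0486
gripper_force: 12.0
```

```bash
python3 - <<'E'
from h import *
T=[]
np.set_printoptions(precision=4,suppress=True)
for n in("scene","top"):
    c=optics.camera(n); o=manip.get_obs(); print(o["eef_pos"],o["finger_gap"],o["orientation"]); e=o["eef_pos"]
    S=5; p=proj(c,[.5174,-.0619,.07]); x,y=int(p[0])-40,int(p[1])-40
    t=cv2.resize(c["frame"][y:y+80,x:x+80],(400,400),interpolation=cv2.INTER_CUBIC)
    if n=="scene":
        for r,z0 in((.025,e[2]-.004),(.025,e[2]+.010),(.033,.022)):
            cx,cy=(e[0],e[1]) if z0>.03 else (.5174,-.0619)
            q=np.array([(proj(c,k+np.array([cx,cy,0]))+.5-[x,y])*S for k in ring(r,z0,z0)[:60]])
            cv2.polylines(t,[q.round().astype(int)],True,(255,0,255),1)
        cv2.imwrite("pics/steel_over.png",t[:,:,::-1])
E
```

```text
[ 0.5173 -0.062   0.1142] 0.048555911298644075 [ 0.6751  0.7377 -0.0001  0.    ]
[ 0.5173 -0.0625  0.1142] 0.04835411723748901 [ 0.6755  0.7374 -0.0001  0.    ]
```

View pics/steel_over.png

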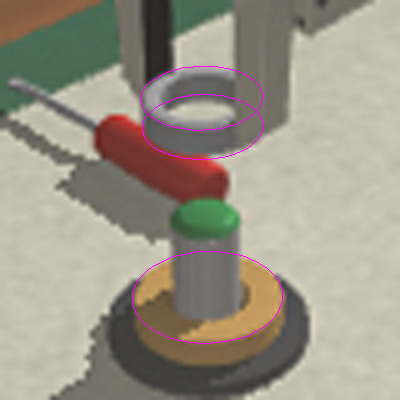

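The held ring at (203,110) matches the overlay within 1 mm, level and above the stem. Lowering it.

Call:
move_arm(
  deltas=[
    [[0, 0, -0.1, 0, 0.5], [0, 0, -0.18, 0, 0.5], [0, 0, -0.2, 0, 0.5], [0, 0, -0.22, 0, 0.5], [0, 0, -0.24, 0, 0.5], [0, 0, -0.26, 0, 0.5], [0, 0, -0.28, 0, 0.5], [0, 0, -0.28, 0, 0.5]],
  ],
)

```text
clock: 22.3
eef_pos: [0.5172, -0.0618, 0.0579]
orientation: [0.675, 0.738, -0.0, -0.0]
force: [-0.0, -0.8, -0.6]
finger_gap: 0.0485
gripper_force: 12.0
```

Call:
move_arm(
  deltas=[
    [[0, 0, -0.04, 0, 0.5], [0, 0, -0.08, 0, 0.5], [0, 0, -0.12, 0, 0.5], [0, 0, -0.14, 0, 0.5], [0, 0, -0.15, 0, 0.5], [0, 0, -0.15, 0, 0.5]],
  ],
)

```text
clock: 22.9
eef_pos: [0.5173, -0.0618, 0.0279]
orientation: [0.675, 0.738, -0.0, -0.0]
force: [0.1, 0.1, -0.5]
finger_gap: 0.0485
gripper_force: 12.0
```

Call:
move_arm(
  deltas=[
    [[0, 0, -0.003, 0, 0.2], [0, 0, -0.003, 0, -0.1], [0, 0, -0.003, 0, -0.4], [0, 0, -0.003, 0, -0.6], [0, 0, -0.003, 0, -0.6], [0, 0, 0.15, 0, -0.6], [0, 0, 0.35, 0, -0.6], [0, 0, 0.5, 0, -0.6], [-0.1, 0.2, 0.5, 0, -1], [-0.2, 0.4, 0.5, 0, -1], [-0.2, 0.6, 0.5, 0, -1], [-0.2, 0.6, 0.5, 0, -1]],
  ],
)

```text
clock: 24.1
eef_pos: [0.4768, 0.0614, 0.1286]
orientation: [0.674, 0.739, 0.0, -0.0]
force: [-0.6, -0.7, 1.2]
finger_gap: 0.0927
gripper_force: 0.0
```

```bash
python3 - <<'E'
from h import *
np.set_printoptions(precision=4,suppress=True)
e=manip.get_obs(); print(e["eef_pos"],e["clock"])
T=[]
for n in("scene","top"):
    c=optics.camera(n); m=masks(c); f=c["frame"]
    pix=blob(m["blue"],proj(c,[.4345,.2143,.0095]),15); print(n,len(pix),solve(c,pix,ring(.0165,.0095,.0096),(.4345,.2143)))
    pix=blob(m["brass"],proj(c,[.5174,-.0619,.015]),26); print(n,len(pix),solve(c,pix,ring(.033,.008,.022),(.517,-.06)))
    pix=blob(m["green"],proj(c,[.5174,-.0619,.063]),14); print("dome",solve(c,pix,ring(.015,.0615,.064),(.517,-.06)))
    p=proj(c,[.5174,-.0619,.03]).astype(int); q=proj(c,[.4345,.2143,.008]).astype(int); print("watch tile origin",q-16)
    T.append(np.vstack([cv2.resize(f[b-r:b+r,a-r:a+r],(288,288),interpolation=cv2.INTER_CUBIC) for (a,b),r in((p,28),(q,16))]))
cv2.imwrite("pics/both_on.png",np.hstack(T)[:,:,::-1])
E
```

```text
[0.4768 0.0614 0.1286] 24.1
scene 42 (array([0.4345, 0.2147]), 0.991679534157205)
scene 254 (array([ 0.5213, -0.0641]), 0.8446989870249508)
dome (array([ 0.5137, -0.0591]), 0.5131538865094508)
watch tile origin [292 152]Traceback (most recent call last):
  File "<stdin>", line 7, in <module>
  File "h.py", line 20, in blob
    k=1+np.argmax(s[1:,4]); ys,xs=np.nonzero(l==k); return np.c_[xs,ys]
        ~~~~~~~~~^^^^^^^^^
    return _wrapfunc(a, 'argmax', axis=axis, out=out, **kwds)
    return bound(*args, **kwds)
ValueError: attempt to get argmax of an empty sequence
```

```bash
python3 - <<'E'
from h import *
c=optics.camera("scene"); f=c["frame"]; p=proj(c,[.5174,-.0619,.03]).astype(int)
a=cv2.resize(f[p[1]-28:p[1]+28,p[0]-28:p[0]+28],(384,384),interpolation=cv2.INTER_CUBIC)
t=optics.camera("top"); im=cv2.imread("pics/top0.png")[:,:,::-1]; q=proj(t,[.4345,.2143,.008]).astype(int)-16
b=cv2.resize(im[q[1]:q[1]+32,q[0]:q[0]+32],(384,384),interpolation=cv2.INTER_CUBIC)
y=np.radians(-9.5); R=np.array([[np.cos(y),-np.sin(y)],[np.sin(y),np.cos(y)]])
def line(pts,z):
    w=[(proj(t,[*(R@np.array(k)+[.4345,.2143]),z])+.5-q)*12 for k in pts]; cv2.polylines(b,[np.int32(np.round(w))],True,(255,0,255),1)
line([(-.01,-.025),(.01,-.025),(.01,.025),(-.01,.025)],.008); line([(.02,-.002),(.024,-.002),(.024,.002),(.02,.002)],.005)
cv2.imwrite("pics/both_on.png",np.hstack([a,b])[:,:,::-1])
E
```

```text
(no output)
```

View pics/both_on.png

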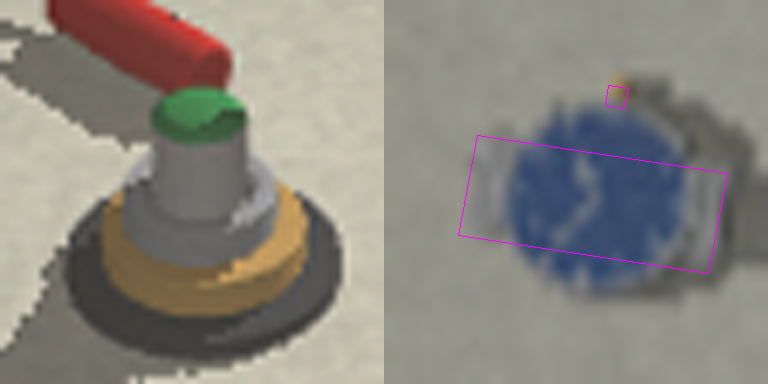

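Left tile: steel ring lies flat on the brass one, brass on the foot. Right tile: the watch overlay fits at yaw -9.5° (crown at (620,90), end pieces at (490,175) and (700,220)), so I grip along 80.5°.

Call:
move_arm(
  deltas=[
    [[-0.1, 0.2, 0, 0.657, -1], [-0.15, 0.4, 0, 0.657, -1], [-0.21, 0.6, 0, 0.657, -1], [-0.21, 0.765, -0.2, 0.657, -1], [-0.21, 0.765, -0.4, 0.657, -1], [-0.21, 0.765, -0.4, 0.657, -1], [-0.21, 0.765, -0.4, 0.657, -1], [-0.21, 0.765, -0.4, 0.657, -1], [-0.21, 0.765, -0.4, 0.657, -1], [-0.21, 0.765, -0.4, 0.657, -1], [-0.21, 0.765, -0.4, 0.657, -1]],
  ],
)

```text
clock: 25.4
eef_pos: [0.4358, 0.2105, 0.0482]
orientation: [0.087, 0.996, -0.0, -0.0]
force: [0.1, 0.6, 0.3]
finger_gap: 0.0933
gripper_force: 0.0
```

Call:
move_arm(
  deltas=[
    [[-0.004, 0.02, -0.1, 0.004, -0.5], [-0.004, 0.02, -0.2, 0.004, -0.4], [-0.004, 0.02, -0.224, 0.004, -0.2], [-0.004, 0.02, -0.224, 0.004, -0.2], [-0.004, 0.02, -0.224, 0.004, 0], [-0.004, 0.02, -0.224, 0.004, 0.1], [-0.004, 0.02, -0.224, 0.004, 0.2], [-0.004, 0.02, -0.224, 0.004, 0.3], [-0.004, 0.02, -0.224, 0.004, 0.4], [-0.004, 0.02, -0.224, 0.004, 0.4], [-0.004, 0.02, -0.224, 0.004, 0.4]],
  ],
  grip_force=4,
)

```text
clock: 26.5
eef_pos: [0.4351, 0.2153, 0.0041]
orientation: [0.08, 0.997, 0.0, 0.001]
force: [-1.1, -1.8, 6.5]
finger_gap: 0.0499
gripper_force: 4.0
```

Call:
move_arm(
  deltas=[
    [[0, 0, 0, 0, 0.5], [0, 0, 0, 0, 0.5], [0, 0, 0, 0, 0.5], [0, 0, 0.02, 0, 0.5], [0, 0, 0.05, 0, 0.5], [0, 0, 0.1, 0, 0.5], [0, 0, 0.2, 0, 0.5], [0, 0, 0.35, 0, 0.5], [0, 0, 0.5, 0, 0.5], [0, 0, 0.5, 0, 0.5], [0, 0, 0.5, 0, 0.5]],
  ],
  grip_force=12,
)

```text
clock: 27.6
eef_pos: [0.4347, 0.2153, 0.1041]
orientation: [0.08, 0.997, 0.0, 0.001]
force: [0.5, -1.1, -1.3]
finger_gap: 0.0496
gripper_force: 12.0
```

```bash
python3 - <<'E'
from h import *
np.set_printoptions(precision=4,suppress=True)
c=optics.camera("scene"); e=manip.get_obs(); p=e["eef_pos"]; print(p,e["finger_gap"],e["orientation"],e["force"])
m=masks(c); 
for z in (p[2]-.004+.0095,):
    pix=blob(m["blue"],proj(c,[*p[:2],z]),20); print(len(pix),solve(c,pix,ring(.0165,z,z+.0001),p[:2])[0]-p[:2],solve(c,pix,ring(.0165,z,z+.0001),p[:2])[1])
    a=cv2.fitEllipse(cv2.convexHull(np.float32(pix))); b=cv2.fitEllipse(np.float32([proj(c,k+np.array([*p[:2],0])) for k in ring(.0165,z,z)[:60]])); print(a,b)
E
```

```text
[0.4342 0.2151 0.1032] 0.04931240798629392 [ 0.0803  0.9968 -0.0001 -0.0002] [-0.5321 -0.2995 -0.7952]
32 [-0.003   0.0044] 0.8140228054829739
((310.5793151855469, 134.0396728515625), (4.262423992156982, 10.442950248718262), 92.9865493774414) ((310.30792236328125, 134.9053192138672), (5.452652454376221, 12.84318733215332), 92.36370849609375)
```

Call:
move_arm(
  deltas=[
    [[0.08, -0.15, 0, 0, 0.5], [0.16, -0.3, 0, 0, 0.5], [0.24, -0.45, 0, 0, 0.5], [0.32, -0.6, 0, 0, 0.5], [0.4, -0.75, 0, 0, 0.5], [0.414, -0.75, 0, 0, 0.5]],
  ],
)

```text
clock: 28.25
eef_pos: [0.5181, 0.0624, 0.1023]
orientation: [0.082, 0.997, -0.0, -0.001]
force: [-0.1, 0.5, -1.0]
finger_gap: 0.0497
gripper_force: 12.0
```

Call:
move_arm(
  deltas=[
    [[0, -0.15, 0, 0, 0.5], [0, -0.3, 0, 0, 0.5], [0, -0.45, 0, 0, 0.5], [0, -0.55, 0, 0, 0.5], [0, -0.61, 0, 0, 0.5], [0, -0.635, 0, 0, 0.5], [0, -0.635, 0, 0, 0.5], [0, -0.635, 0, 0, 0.5], [0, -0.635, 0, 0, 0.5]],
  ],
)

```text
clock: 29.15
eef_pos: [0.5174, -0.061, 0.1034]
orientation: [0.08, 0.997, 0.0, -0.0]
force: [0.3, -0.0, -0.9]
finger_gap: 0.0494
gripper_force: 12.0
```

```bash
python3 - <<'E'
from h import *
np.set_printoptions(precision=4,suppress=True)
c=optics.camera("scene"); e=manip.get_obs(); p=e["eef_pos"]; print(p,e["finger_gap"],e["force"],e["clock"])
m=masks(c); z=p[2]-.004+.0095
pix=blob(m["blue"],proj(c,[*p[:2],z]),20); s=solve(c,pix,ring(.0165,z,z+.0001),p[:2]); print(len(pix),s[0]-p[:2],s[1])
d=blob(m["green"],proj(c,[.5174,-.0619,.063]),14); print("dome",hullc(corners(d)),proj(c,[.5174,-.0619,.0645]))
x,y=[int(v)-32 for v in proj(c,[*p[:2],.075])]; t=cv2.resize(c["frame"][y:y+64,x:x+64],(448,448),interpolation=cv2.INTER_CUBIC)
for r,zz,o in((.02,p[2]-.004,p[:2]),(.02,p[2]+.0055,p[:2]),(.015,.0615,(.5174,-.0619))):
    cv2.polylines(t,[np.int32(np.round([(proj(c,k+np.array([*o,0]))+.5-[x,y])*7 for k in ring(r,zz,zz)[:60]]))],True,(255,0,255),1)
cv2.imwrite("pics/watch_over.png",t[:,:,::-1])
E
```

```text
[ 0.5174 -0.0611  0.1034] 0.049890739276071565 [ 0.596   0.2463 -0.6926] 29.2
25 [-0.0106 -0.0025] 0.2984433951267135
dome (array([253.338 , 204.9014]), 71.0) [252.479  204.7085]
```

View pics/watch_over.png

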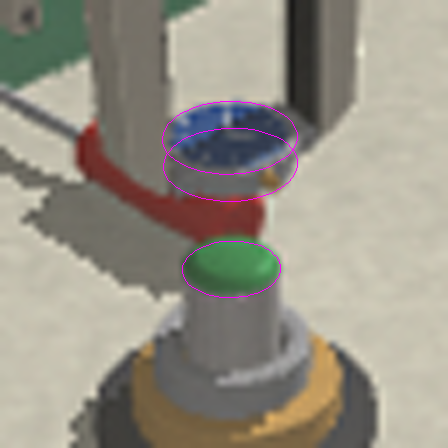

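The held watch at (230,140) is level and matches its overlay; the dome at (231,268) lies under it. I'll lower it gently to contact.

Call:
move_arm(
  deltas=[
    [[0, -0.004, -0.05, 0, 0.5], [0, -0.004, -0.1, 0, 0.5], [0, -0.004, -0.13, 0, 0.5], [0, -0.004, -0.15, 0, 0.5], [0, -0.004, -0.15, 0, 0.5], [0, -0.004, -0.15, 0, 0.5]],
  ],
)

```text
clock: 29.8
eef_pos: [0.5175, -0.0627, 0.0735]
orientation: [0.08, 0.997, -0.0, 0.0]
force: [-0.4, 0.8, -1.6]
finger_gap: 0.0496
gripper_force: 12.0
```

Call:
move_arm(
  deltas=[
    [[0, 0, -0.003, 0, 0.5], [0, 0, -0.005, 0, 0.5], [0, 0, -0.005, 0, 0.5], [0, 0, -0.005, 0, 0.5]],
  ],
)

```text
clock: 30.2
eef_pos: [0.5175, -0.0626, 0.0725]
orientation: [0.08, 0.997, -0.0, 0.0]
force: [0.2, 0.7, -0.5]
finger_gap: 0.0498
gripper_force: 12.0
```

Call:
move_arm(
  deltas=[
    [[0, 0.003, -0.003, 0, 0.5], [0, 0.003, -0.005, 0, 0.5], [0, 0.003, -0.005, 0, 0.5], [0, 0.003, -0.005, 0, 0.5]],
  ],
)

```text
clock: 30.6
eef_pos: [0.5174, -0.062, 0.0714]
orientation: [0.08, 0.997, 0.0, -0.0]
force: [0.0, 0.6, -0.1]
finger_gap: 0.0497
gripper_force: 12.0
```

```bash
python3 - <<'E'
from h import *
for i in range(4): optics.camera("top"); e=manip.get_obs(); print(e["eef_pos"].round(4),e["force"].round(2))
E
```

```text
[ 0.5174 -0.062   0.0714] [ 0.92 -0.65 -1.11]
[ 0.5174 -0.062   0.0714] [-0.07  0.11 -1.15]
[ 0.5174 -0.062   0.0714] [-0.25  0.7  -1.63]
[ 0.5174 -0.062   0.0715] [ 0.23  0.75 -1.19]
```

Still unloaded (about -1 N, the watch's weight). Down another 0.8 mm.

Call:
move_arm(
  deltas=[
    [[0, 0, -0.002, 0, 0.5], [0, 0, -0.004, 0, 0.5], [0, 0, -0.004, 0, 0.5]],
  ],
)

```text
clock: 31.1
eef_pos: [0.5175, -0.062, 0.071]
orientation: [0.08, 0.997, -0.0, 0.0]
force: [-1.0, 0.7, 3.9]
finger_gap: 0.0498
gripper_force: 12.0
```

```bash
python3 - <<'E'
from h import *
F=[]
for i in range(6): optics.camera("top"); e=manip.get_obs(); F.append(e["force"])
print(e["eef_pos"].round(4),np.mean(F,0).round(2),e["clock"])
E
```

```text
[ 0.5175 -0.062   0.0709] [-1.59  0.57  5.42] 31.4
```

Call:
move_arm(
  deltas=[
    [[0, 0, 0.001, 0, 0.2], [0, 0, 0.001, 0, 0], [0, 0, 0.001, 0, 0], [0, 0, 0.001, 0, -0.05], [0, 0, 0.001, 0, -0.08], [0, 0, 0.001, 0, -0.1], [0, 0, 0.001, 0, -0.12], [0, 0, 0.001, 0, -0.15], [0, 0, 0.001, 0, -0.2], [0, 0, 0.001, 0, -0.3], [0, 0, 0.001, 0, -0.4], [0, 0, 0.001, 0, -0.4]],
  ],
  grip_force=3,
)

```text
clock: 32.6
eef_pos: [0.5174, -0.062, 0.0708]
orientation: [0.08, 0.997, -0.0, -0.0]
force: [0.9, 0.0, -0.3]
finger_gap: 0.0647
gripper_force: 0.0
```

```bash
python3 - <<'E'
from h import *
e=manip.get_obs(); print(e["eef_pos"].round(4),e["force"].round(2),e["finger_gap"],e["clock"])
for i in range(2):
    c=optics.camera("scene"); m=masks(c)
    try:
        pix=blob(m["blue"],proj(c,[.5174,-.0619,.0765]),20); s=solve(c,pix,ring(.0165,.0765,.0766),(.5174,-.0619)); print(len(pix),s)
    except Exception as x: print(x)
E
```

```text
[ 0.5174 -0.062   0.0708] [ 0.92  0.04 -0.29] 0.0647319289309607 32.6
30 (array([ 0.50762114, -0.06540194]), 0.3511497866947737)
30 (array([ 0.50762114, -0.06540194]), 0.3511497866947737)
```

Call:
move_arm(
  deltas=[
    [[0, 0, 0, 0, -0.6], [0, 0, 0, 0, -0.8], [0, 0, 0, 0, -0.8], [0, 0, 0.05, 0, -0.8], [0, 0, 0.1, 0, -0.8], [0, 0, 0.2, 0, -0.8], [0, 0, 0.4, 0, -0.8], [0, 0.1, 0.6, 0, -0.8], [-0.1, 0.4, 0.7, 0, -0.8], [-0.2, 0.8, 0.7, 0, -0.8], [-0.2, 1.0, 0.7, 0, -0.8], [-0.2, 1.0, 0.7, 0, -0.8]],
  ],
)

```text
clock: 33.9
eef_pos: [0.4767, 0.1403, 0.2124]
orientation: [0.08, 0.997, 0.0, 0.001]
force: [0.4, -0.8, -1.0]
finger_gap: 0.0837
gripper_force: 0.0
```

```bash
python3 - <<'E'
from h import *
print(manip.get_obs()["eef_pos"])
T=[]
for i in range(3):
  for n in("scene","top"):
    c=optics.camera(n); m=masks(c)
    try:
        pix=blob(m["blue"],proj(c,[.5174,-.0619,.0765]),20); s=solve(c,pix,ring(.0165,.0765,.0766),(.5174,-.0619)); print(n,len(pix),s)
    except Exception as x: print(n,x)
    if i==2:
        a,b=proj(c,[.5174,-.0619,.045]).astype(int); T.append(cv2.resize(c["frame"][b-32:b+32,a-32:a+32],(384,384),interpolation=cv2.INTER_CUBIC))
cv2.imwrite("pics/final.png",np.hstack(T)[:,:,::-1])
E
```

```text
[0.47671522 0.14034575 0.21236112]
scene 91 (array([ 0.51665534, -0.06135112]), 1.1059340012007721)
top 110 (array([ 0.51807064, -0.0634201 ]), 1.0197668848246522)
scene 90 (array([ 0.51665534, -0.06135112]), 1.1059340012007721)
top 114 (array([ 0.51813149, -0.06355981]), 1.0290462073621403)
scene 91 (array([ 0.51665534, -0.06135112]), 1.1059340012007721)
top 115 (array([ 0.51805399, -0.06368306]), 1.0382574414357926)
```

View pics/final.png

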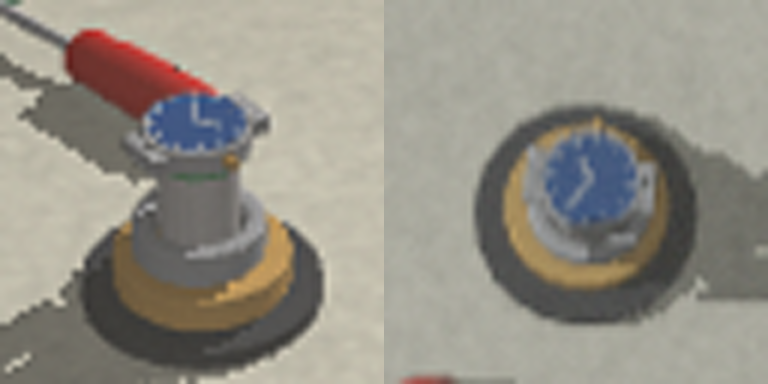

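The watch sits on the dome, dial up and centred (left (195,122), right (588,180)), with both collars home. I'll let any rocking die out, then check and hand in.

Call:
move_arm(
  deltas=[
    [[0, 0, 0.2, 0, -0.8], [0, 0, 0.2, 0, -0.8], [0, 0, 0.2, 0, -0.8], [0, 0, 0.2, 0, -0.8], [0, 0, 0.2, 0, -0.8], [0, 0, 0.2, 0, -0.8], [0, 0, 0.2, 0, -0.8], [0, 0, 0.2, 0, -0.8], [0, 0, 0.2, 0, -0.8], [0, 0, 0.2, 0, -0.8], [0, 0, 0.2, 0, -0.8], [0, 0, 0.2, 0, -0.8]],
  ],
)

```text
clock: 35.4
eef_pos: [0.4774, 0.138, 0.2508]
orientation: [0.08, 0.997, 0.0, 0.0]
force: [-0.1, 0.4, -0.6]
finger_gap: 0.0838
gripper_force: 0.0
```

```bash
python3 - <<'E'
from h import *
np.set_printoptions(precision=4,suppress=True)
for i in range(8):
    c=optics.camera("scene"); m=masks(c)
    pix=blob(m["blue"],proj(c,[.5174,-.0619,.0765]),20); t,A=hullc(corners(pix)); a=cv2.fitEllipse(cv2.convexHull(np.float32(pix)))
    print(t,A,np.array(a[1]),a[2])
b=cv2.fitEllipse(np.float32([proj(c,k+np.array([.5174,-.0619,0])) for k in ring(.0165,.0765,.0765)[:60]])); print("level:",b)
E
```

```text
[252.3145 199.8738] 119.5 [ 8.7458 15.0228] 86.66223907470703
[252.3145 199.8738] 119.5 [ 8.7458 15.0228] 86.66223907470703
[252.3145 199.8738] 119.5 [ 8.7458 15.0228] 86.66223907470703
[252.3145 199.8738] 119.5 [ 8.7458 15.0228] 86.66223907470703
[252.3145 199.8738] 119.5 [ 8.7458 15.0228] 86.66223907470703
[252.3145 199.8738] 119.5 [ 8.7458 15.0228] 86.66223907470703
[252.3145 199.8738] 119.5 [ 8.7458 15.0228] 86.66223907470703
[252.3145 199.8738] 119.5 [ 8.7458 15.0228] 86.66223907470703
level: ((252.3567352294922, 200.13839721679688), (8.811640739440918, 15.59644603729248), 88.47166442871094)
```

Perfectly still, with an ellipse matching a level dial. Handing in.

```bash
python3 -c "
from rig import manip
print(manip.hand_in())"
```

```text
the job is handed in; nothing more can be done
None
```

I handed the job in at about 36 s, without seeing a verdict: brass collar home on the foot, steel collar on top of it, and the watch level and still on the centre of the green dome, dial up.

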